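# Tidy the washstand into a pile and a lidded cup

### The job

Tidy the rattan washstand: on the rectangular rattan mat, pile the closed shower cap case, the soap box on top of it and the hair clip (standing on its teeth) on top of that, each centred on the one below with its long side along the mat's long side. Stand the bamboo cup upright in the middle of the round rattan coaster and put its lid on, seated level in the mouth. Do not knock over or push aside the glass tumbler or the cream jar.

Things in the scene. Friction and masses are not known exactly. Their poses are not given: they have to be found in the camera images.
- case_mid (a point): shower cap case, closed: flat white plastic box, 112 (its x) x 62 (y) x 26 mm high, rounded edges, flat top and bottom. Lies flat and loose. Point at its centre, half-way up (13 mm over its underside); z up.
- soapbox_mid (a point): soap box, closed: grey plastic box, 92 (its x) x 56 (y) x 34 mm high, flat top and bottom; shorter, narrower and taller than the case. Loose. Point at its centre, 17 mm over its underside; z up.
- clip_mid (a point): hair clip: red plastic claw clip standing on its two rows of teeth, 60 mm long (its x), 26 mm wide over the two parallel upright sides (y); the sides are 24 mm high, and thin thumb wings, seen only and not solid, rise to 37 mm in the middle. Loose. Point at its middle, 12 mm over the teeth tips; z up.
- cup_mid (a point): bamboo cup, open at the top: straight round cylinder, outer diameter 62, height 85, wall 4 mm (mouth 54 mm). Stands upright, loose and empty. Point on its axis, 42.5 mm over its foot; z up.
- lid_mid (a point): round lid of the bamboo cup, lying loose with its knob up. From below: a plug 6 mm high, tapering from 44 mm diameter down to 38 at the bottom, which drops into the cup's mouth with 5 mm play all round; a disc 66 mm in diameter and 6 mm thick that rests on the rim; a round knob 16 mm in diameter and 24 mm high. 36 mm in all. Point on its axis, 18 mm over the plug's underside (6 mm over the top of the disc); z up.
- mat: rectangular woven rattan mat, fixed to the surface, 120 (its x) x 72 (y) x 5 mm thick. Origin at the centre of its underside: its top is 5 mm above; z up.
- coaster: round woven rattan coaster, fixed to the surface, 94 mm in diameter; the cup stands on it 5 mm above the origin, which is the centre of its underside (concentric rings on top).
- tumbler: glass tumbler, open, 70 mm in diameter at the rim, 100 mm high, standing loose: leave alone. Origin at the centre of its foot.
- jar: amber glass cream jar with a metal cap, 60 mm in diameter, 50 mm high, standing loose: leave alone. Origin at the centre of its foot.
There are look-alikes about, which are no part of the job. Of the things that look like the part that bears clip_mid, the middle-sized one is meant.

How it is judged:
By the outcome, as a careful person would: the job done as asked, in the order asked, and still so for the second after the job is handed in, with the robot touching nothing.
It also fails if it takes over 144 s, if anything falls off the work surface, if the arm or the gripper's body presses on something with over 40 N, if the wrist force passes 120 N, or if a joint passes its speed limit or range.

### The arm

A 6-joint arm with a two-finger parallel gripper is mounted at the origin on the work surface. World frame = base frame: x ahead of the robot, y to its left, z up, the work surface at z = 0. Lengths are in mm, angles in rad, forces in N, time in s.
With the tool pointing down it reaches from about 350 to 975 mm from the base axis. Payload 7.1 kg.
Tool frame: the origin (TCP) lies at the very end of the fingers, on their centre line; the grasp point (between the pads) lies ctrl.hold_point_z behind it (ctrl.hold_point_z is the distance from the TCP to the grasp point, in mm); z points along the fingers, y is the line along which they close (so a half turn about z gives the same grasp; the last joint's range is limited). The gripper opens to 88 mm and grips with 3 to 60 N. Pads are 20 mm wide; open, the fingers measure 115 mm over their backs; the gripper's body (75 mm by 178 mm) begins 61 mm behind the grasp point.
Start: joints at [1.23, 0.423, 1.63, -0, 1.089, -0.019], TCP at [197.64, 592.911, 222.675] pointing down, gripper open.
Joint ranges: [-3, 3], [-0.9, 2.11], [0.09, 2.58], [-1.31, 4.45], [0.11, 2.69], [-2.54, 2.54]. Speed limits (rad/s): [2.39, 2.39, 3.01, 3.14, 3.14, 3.14].

### API

Orientations are given as a rotation vector (axis times angle).
In Python, from workcell import ctrl gives the robot as it stands. The module is installed in compiled form; this text tells all that it offers.
- The arm moves only by the shell command python3 -m creep 'ROWS'. ROWS is JSON, a list of rows, each an object with "translation": the shift along the tool's x, y, z in mm, a list of three; "angular": the turn, a rotation vector about the tool's x, y, z in rad, a list of three; "jaw": the opening, from 0 (shut) to 1 (fully open). A call has exactly 8 rows; each row is the pose to reach, as a shift and turn from the pose commanded when the call began, along the tool's axes at that moment; what a row does not reach only later rows make up. A row lasts 1/8 s, in which the tool goes at most 62.5 mm and 10.7 degrees, less where a joint would pass 70% of its speed; a pose out of reach is approached as far as the arm can. A call with a gripper value outside its range is refused whole. The fingers move at their own pace and stop on an object; the grip force is fixed at half the most. Time passes only in rows, so rows that repeat a pose let the fingers close, or fill a call up. It gives the time, the measured TCP pose, the force, the opening and the grip force at its end, in the units of the state.
- ctrl.get_obs(): the state, without advancing time (a new reading comes with each control period).
- ctrl.get_image(name): name is "side" or "top"; returns the picture (400x640x3 uint8, red, green, blue); there is no depth.
- ctrl.camera_info(name): a dict with "camera_matrix" (3x3 intrinsics, pixels), "world_from_camera" (4x4, takes a point from camera to world coordinates). Camera axes: x right, y up, looking along -z (the intrinsics and any distortion apply to the point x, -y, -z); pixel columns grow to the right and rows downward; lengths in mm; the calibration is good to about 2 mm. A picture is of the moment at which its call begins. camera_info takes no time and is no camera call.
- ctrl.close_job(): hands the job in; it is judged then, once.
Trained networks look in the newest picture that a camera, given by its name, has taken for a name from the list of things; names that differ only in an ending like _2 or _b are one class to them, and where a whole thing is asked for, a point or a joint stands for the part that bears it (a point fixed in the world has none). Each returns a list of dicts, best first, with "score" (0 to 1); they miss things now and then, are a little off and sometimes report something else, mostly with a low value. They report only what shows in the picture. A call takes as long as a camera call. They do not tell look-alikes from the thing itself.
- ctrl.look_for(camera, label): "rect" ([left, top, right, bottom] in pixels, round what is visible of it).
The state is a dict: "t": time; "qpos": joint angles; "qvel": joint speeds; "joint_torque": joint torques, N m; "ee_pos": TCP position; "orientation": TCP orientation; "ft_force": force on the tool from outside, world axes, zero at the start; "moment": the same for the moment, N m; "width": finger opening in mm; "grasp_force": force on a finger pad.
Only numpy, scipy, OpenCV 4.12 (cv2) and the standard library are available. Lean on these libraries where they do the work, as an engineer would, in place of code of your own. Each camera call takes 0.05 s, during which the arm holds its last target. There are 200 camera calls.

## Working session

There is one attempt and no reset: what is moved stays moved. The work goes in short steps, Python scripts to look and compute and a shell command to move; the robot and the scene stay as the last step left them, time stands still between calls to the robot, and variables do not carry over. Pictures are saved under pics/ and viewed, at most 14 in all, crops included, and the job is handed in when it is done.

```bash
mkdir -p pics
cat > h.py <<'E'
import numpy as np, cv2
from workcell import ctrl
def ray(cam,uv):
    i=ctrl.camera_info(cam);K=np.array(i["camera_matrix"]);T=np.array(i["world_from_camera"])
    d=np.linalg.inv(K)@np.array([uv[0],uv[1],1.]);d=T[:3,:3]@np.array([d[0],-d[1],-d[2]])
    return T[:3,3],d
def atz(cam,uv,z):
    o,d=ray(cam,uv);return o+d*(z-o[2])/d[2]
def proj(cam,p):
    i=ctrl.camera_info(cam);K=np.array(i["camera_matrix"]);T=np.linalg.inv(np.array(i["world_from_camera"]))
    c=T[:3,:3]@np.array(p,float)+T[:3,3];q=K@np.array([c[0],-c[1],-c[2]]);return q[:2]/q[2]
def snap(cam,fn,crop=None,s=1):
    im=ctrl.get_image(cam)
    o=im if crop is None else im[crop[1]:crop[3],crop[0]:crop[2]]
    cv2.imwrite('pics/'+fn,cv2.resize(o,None,fx=s,fy=s,interpolation=cv2.INTER_CUBIC)[:,:,::-1]);return im
E
python3 - <<'E'
from h import *
np.set_printoptions(precision=3,suppress=True)
for c in("top","side"):
    snap(c,c+'0.png',None,1.25);print(c,ctrl.camera_info(c))
    for n in "case_mid soapbox_mid clip_mid cup_mid lid_mid mat coaster tumbler jar".split():
        print(n,[(np.round(d["rect"]).tolist(),round(d["score"],2)) for d in ctrl.look_for(c,n)])
print(ctrl.hold_point_z,ctrl.get_obs())
E
```

```text
top {'camera_matrix': array([[505.509,   0.   , 323.054],
       [  0.   , 505.509, 197.594],
       [  0.   ,   0.   ,   1.   ]]), 'world_from_camera': array([[  -0.02 ,    0.99 ,   -0.142,  363.932],
       [  -1.   ,   -0.016,    0.026,   17.038],
       [   0.023,    0.143,    0.99 , 1437.5  ],
       [   0.   ,    0.   ,    0.   ,    1.   ]])}
case_mid [([208.0, 238.0, 252.0, 277.0], 0.75)]
soapbox_mid [([328.0, 223.0, 364.0, 249.0], 0.89), ([307.0, 163.0, 323.0, 180.0], 0.67)]
clip_mid [([301.0, 120.0, 316.0, 151.0], 0.66), ([307.0, 200.0, 318.0, 211.0], 0.62), ([307.0, 159.0, 324.0, 181.0], 0.58)]
cup_mid [([459.0, 208.0, 490.0, 230.0], 0.64)]
lid_mid [([395.0, 248.0, 412.0, 269.0], 0.94), ([457.0, 206.0, 488.0, 230.0], 0.21)]
mat [([155.0, 215.0, 181.0, 254.0], 0.66), ([460.0, 206.0, 486.0, 229.0], 0.58)]
coaster [([377.0, 169.0, 403.0, 200.0], 0.82)]
tumbler [([218.0, 178.0, 244.0, 201.0], 0.85)]
jar [([283.0, 225.0, 301.0, 248.0], 0.9)]
side {'camera_matrix': array([[383.473,   0.   , 316.269],
       [  0.   , 383.473, 204.555],
       [  0.   ,   0.   ,   1.   ]]), 'world
[... 495 characters left out ...]
93.0, 154.0], 0.75), ([283.0, 215.0, 300.0, 234.0], 0.66)]
mat [([255.0, 368.0, 331.0, 400.0], 0.82)]
coaster [([351.0, 202.0, 386.0, 230.0], 0.69)]
tumbler [([256.0, 255.0, 288.0, 308.0], 0.58)]
jar [([343.0, 238.0, 366.0, 267.0], 0.93)]
18.700000000000003 {'t': 1.0, 'qpos': array([ 1.23 ,  0.423,  1.63 , -0.   ,  1.089, -0.019]), 'qvel': array([0.002, 0.001, 0.   , 0.   , 0.001, 0.001]), 'joint_torque': array([  0.002, -54.459, -27.405,   0.065,   0.017,  -0.   ]), 'ee_pos': array([197.639, 592.888, 222.658]), 'orientation': array([-0.503, -3.101,  0.   ]), 'ft_force': array([-0.921, -0.494, -0.163]), 'moment': array([-0.019,  0.008,  0.012]), 'grasp_force': 0.0, 'width': 87.6226465169469}
```

View pics/top0.png

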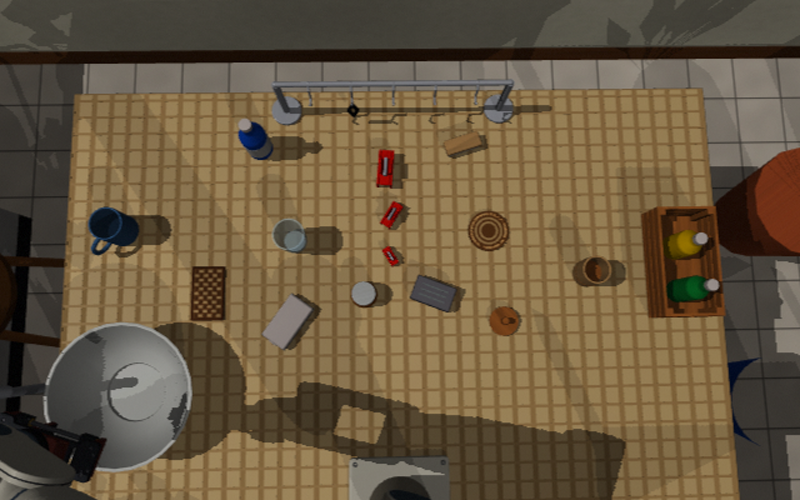

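View pics/side0.png

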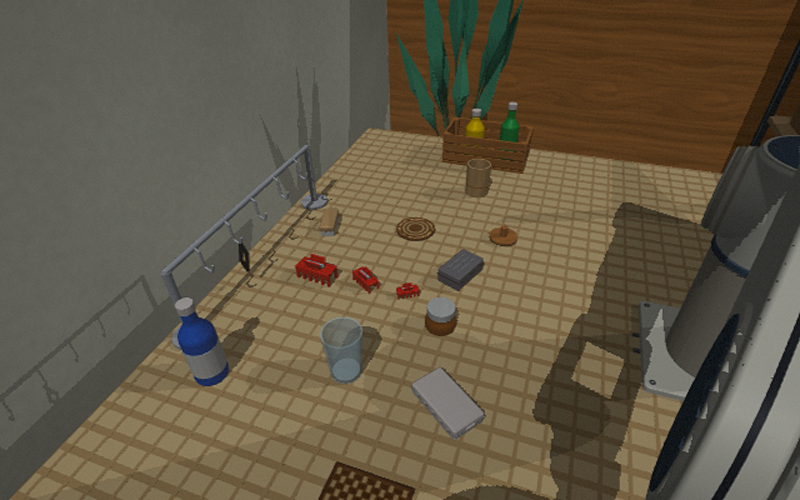

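Clip look-alikes (view pixels in the top picture, 1.25x): large one (386,168), middle (392,214), small (391,257). By the description I choose the middle one. The grey box at (435,293) is the soap box; the wooden block at (464,144) is not. The white box at (290,321) is the case. Cup (597,270), lid (504,320), mat (208,293), coaster (488,230), tumbler (290,235), jar (364,293).

```bash
cat > fit.py <<'E'
from h import *
from scipy.optimize import minimize
def box(L,W,H,z0=0):
    return np.array([[a*L/2,b*W/2,z0+c] for a in(-1,1) for b in(-1,1) for c in(0,H)])
def cyl(D,H,z0=0,D2=None):
    t=np.linspace(0,2*np.pi,40,endpoint=False);return np.vstack([np.c_[D/2*np.cos(t),D/2*np.sin(t),0*t+z0],np.c_[(D2 or D)/2*np.cos(t),(D2 or D)/2*np.sin(t),0*t+z0+H]])
def place(m,p):
    c,s=np.cos(p[2]),np.sin(p[2]);return np.c_[c*m[:,0]-s*m[:,1]+p[0],s*m[:,0]+c*m[:,1]+p[1],m[:,2]]
S=8
def hull(cam,m,p,off):
    q=np.array([proj(cam,x) for x in place(m,p)],np.float32);return cv2.convexHull(((q-off+.5)*S).astype(np.float32))
def mask(im,box,f):
    l,t,r,b=[int(v) for v in box];c=im[t:b,l:r];hsv=cv2.cvtColor(c,cv2.COLOR_RGB2HSV).astype(int)
    k=f(hsv,c.astype(int)).astype(np.uint8)
    k=cv2.resize(k*255,None,fx=S,fy=S,interpolation=cv2.INTER_LINEAR)>127
    n,lab,st,_=cv2.connectedComponentsWithStats(k.astype(np.uint8))
    if n<2: return k.astype(np.uint8)
    k=(lab==1+np.argmax(st[1:,4])).astype(np.uint8)
    cs=cv2.findContours(k,cv2.RETR_EXTERNAL,cv2.CHAIN_APPROX_NONE)[0]
    o=np.zeros_like(k);cv2.fillPoly(o,[cv2.convexHull(np.vstack(cs))],1);return o
def fit(model,views,p0,yaw=True):
    # views: [(cam,mask,off)]
    def cost(v):
        p=[v[0],v[1],v[2]*.02 if yaw else 0];e=0
        for cam,k,off in views:
            o=np.zeros_like(k);cv2.fillPoly(o,[hull(cam,model,p,off).astype(np.int32)],1)
            e+=1-(o&k).sum()/max(1,(o|k).sum())
        return e
    best=None
    for y in (np.linspace(0,np.pi,9)[:-1] if yaw else [0]):
        v0=np.array([p0[0],p0[1],y/.02]);sx=np.vstack([v0,v0+[15,0,0],v0+[0,15,0],v0+[0,0,15]])
        r=minimize(cost,v0,method='Nelder-Mead',options=dict(initial_simplex=sx,maxiter=150,xatol=.1))
        if best is None or r.fun<best.fun:best=r
    v=best.x;return np.array([v[0],v[1],v[2]*.02]),best.fun/len(views)
grey=lambda h,c:(h[...,1]<70)
red=lambda h,c:((h[...,0]<6)|(h[...,0]>174))&(h[...,1]>170)&(h[...,2]>70)
dark=lambda h,c:(h[...,2]<105)
lidc=lambda h,c:(h[...,1]>160)&(h[...,0]<16)
M=dict(case=(box(112,62,26),grey),soap=(box(92,56,34),grey),clip=(box(60,26,24),red),cup=(cyl(62,85),dark),lid=(cyl(66,6,6),lidc),mat=(box(120,72,5),dark),coaster=(cyl(94,5),dark))
E
cat > m1.py <<'E'
from fit import *
B=dict(case=((200,228,260,285),(322,288,396,358)),soap=((322,215,372,255),(345,195,392,235)),clip=((300,156,328,186),(278,208,308,236)),
 cup=((455,200,496,234),(366,122,398,160)),lid=((386,242,420,272),(386,176,420,200)),mat=((148,208,186,260),None),coaster=((370,164,412,204),(346,198,392,234)))
ims={c:ctrl.get_image(c) for c in("top","side")};tiles=[]
for n,(model,f) in M.items():
    vs=[]
    for cam,b in zip(("top","side"),B[n]):
        if b is None: continue
        vs.append((cam,mask(ims[cam],b,f),np.array(b[:2])))
    m=[cv2.moments(k) for _,k,_ in vs]
    p0=atz("top",np.array([m[0]['m10'],m[0]['m01']])/m[0]['m00']/S+vs[0][2],15)
    yaw=n in("case","soap","clip","mat")
    p,e=fit(model,vs,p0,yaw);print(n,np.round(p,2),round(e,3),[np.round(fit(model,[v],p0,yaw)[0],2) for v in vs])
    for cam,k,off in vs:
        h,w=k.shape;t=ims[cam][off[1]:off[1]+h//S,off[0]:off[0]+w//S];t=cv2.resize(t,(w,h))
        cs=cv2.findContours(k,cv2.RETR_EXTERNAL,cv2.CHAIN_APPROX_NONE)[0];cv2.drawContours(t,cs,-1,(0,255,0),2)
        cv2.polylines(t,[hull(cam,model,p,off).astype(np.int32)],True,(255,0,255),2)
        s=min(195/w,195/h);t=cv2.resize(t,None,fx=s,fy=s);z=np.zeros((198,198,3),np.uint8);z[:t.shape[0],:t.shape[1]]=t;tiles.append(z)
while len(tiles)%4:tiles.append(np.zeros((198,198,3),np.uint8))
im=np.vstack([np.hstack(tiles[i:i+4]) for i in range(0,len(tiles),4)])
im=cv2.resize(im,None,fx=.75,fy=.75);cv2.imwrite('pics/masks.png',im[:,:,::-1])
E
python3 m1.py
```

```text
Traceback (most recent call last):
  File "m1.py", line 13, in <module>
    p,e=fit(model,vs,p0,yaw);print(n,np.round(p,2),round(e,3),[np.round(fit(model,[v],p0,yaw)[0],2) for v in vs])
        ~~~^^^^^^^^^^^^^^^^^
  File "fit.py", line 32, in fit
    r=minimize(cost,v0,method='Nelder-Mead',options=dict(initial_simplex=sx,maxiter=150,xatol=.1))
  File "fit.py", line 26, in cost
    o=np.zeros_like(k);cv2.fillPoly(o,[hull(cam,model,p,off).astype(np.int32)],1)
                                       ~~~~^^^^^^^^^^^^^^^^^
  File "fit.py", line 11, in hull
    q=np.array([proj(cam,x) for x in place(m,p)],np.float32);return cv2.convexHull(((q-off+.5)*S).astype(np.float32))
                ~~~~^^^^^^^
  File "h.py", line 10, in proj
    i=ctrl.camera_info(cam);K=np.array(i["camera_matrix"]);T=np.linalg.inv(np.array(i["world_from_camera"]))
ValueError: time passes only in moves, steps and waits
```

```bash
sed -i 's/^def ray/CI={c:ctrl.camera_info(c) for c in("top","side")}\ndef ray/; s/i=ctrl.camera_info(cam)/i=CI[cam]/' h.py; time python3 m1.py
```

```text
case [406.07 242.5   -0.64] 0.056 [array([405.83, 243.28,   2.51]), array([406.15, 238.71,  -0.63])]
soap [462.16 -82.87   1.21] 0.055 [array([462.2 , -82.24,   1.2 ]), array([462.87, -86.95,   1.22])]
clip [644.84   7.95   2.59] 0.137 [array([645.87,   7.7 ,   2.59]), array([ 6.4572e+02,  3.0200e+00, -5.9000e-01])]
cup [ 5.0090e+02 -4.4329e+02 -2.1000e-01] 0.34 [array([ 5.0021e+02, -4.4325e+02, -2.0000e-01]), array([ 5.0483e+02, -4.4216e+02, -1.0000e-01])]
lid [ 3.9780e+02 -2.4218e+02  1.4000e-01] 0.102 [array([ 3.9758e+02, -2.4092e+02,  3.0000e-02]), array([ 3.9813e+02, -2.4683e+02,  1.0000e-02])]
mat [472.24 424.51   3.16] 0.118 [array([472.24, 424.51,   3.16])]
coaster [ 6.0578e+02 -2.1736e+02  1.2000e-01] 0.535 [array([ 6.0578e+02, -2.1736e+02,  1.2000e-01]), array([ 602.21, -215.55,    0.  ])]
real	0m3.135s
user	0m2.989s
sys	0m0.044s
```

View pics/masks.png

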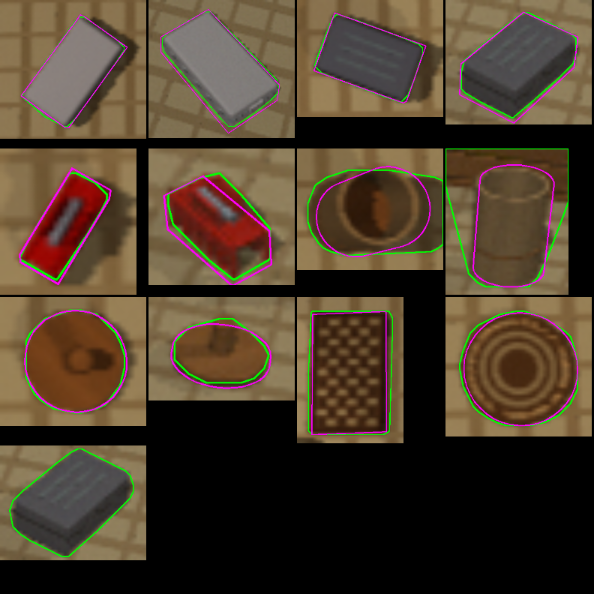

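The crops confirm the choices: middle red clip, white case, grey soap box, cup, lid, mat and coaster are all fitted. Next I go above the case.

```bash
cat > go.py <<'E'
import sys
from h import *
from scipy.spatial.transform import Rotation as R
# go.py x y z yaw : tool-frame shift+turn to reach (yaw = direction of tool x mod pi)
o=ctrl.get_obs();Rc=R.from_rotvec(o["orientation"])
x,y,z,yaw=[eval(a) for a in sys.argv[1:5]]
X=Rc.as_matrix()[:,0];cur=np.arctan2(X[1],X[0]);best=[]
for k in(0,1):
    d=(yaw+k*np.pi-cur+np.pi)%(2*np.pi)-np.pi
    c,s=np.cos(cur+d),np.sin(cur+d);Rt=R.from_matrix(np.array([[c,s,0],[s,-c,0],[0,0,-1]]))
    best.append((abs(d),d,np.round((Rc.inv()*Rt).as_rotvec(),4)))
best.sort(key=lambda b:b[0])
print("tr",np.round(Rc.inv().apply(np.array([x,y,z])-o["ee_pos"]),1),"ang",[b[2].tolist() for b in best],"q6 %.2f q1 %.2f t %.1f w %.1f"%(o["qpos"][5],o["qpos"][0],o["t"],o["width"]),"pos",np.round(o["ee_pos"],1),"yaw %.3f"%cur)
E
python3 go.py 406 241.5 120 -0.64
```

```text
tr [-308.8 -267.5  102.7] ang [[-0.0, 0.0, 0.3182], [-0.0, -0.0, -2.8234]] q6 -0.02 q1 1.23 t 1.2 w 87.8 pos [197.6 592.9 222.7] yaw 2.820
```

```bash
python3 -m creep '[{"translation":[-60,-50,0],"angular":[0,0,0],"jaw":1},{"translation":[-110,-95,10],"angular":[0,0,0.1],"jaw":1},{"translation":[-160,-140,20],"angular":[0,0,0.2],"jaw":1},{"translation":[-210,-180,40],"angular":[0,0,0.3],"jaw":1},{"translation":[-260,-225,70],"angular":[0,0,0.318],"jaw":1},{"translation":[-309,-267,103],"angular":[0,0,0.318],"jaw":1},{"translation":[-309,-267,103],"angular":[0,0,0.318],"jaw":1},{"translation":[-309,-267,103],"angular":[0,0,0.318],"jaw":1}]'; python3 go.py 406 241.5 4 -0.64
python3 - <<'E'
from h import *
a=snap("side","a.png",(300,240,430,370),3);
E
```

```text
t: 2.2
ee_pos: [406.6, 239.2, 118.4]
orientation: [-0.994, -2.978, 0.003]
ft_force: [0.4, 0.4, 0.4]
width: 87.6
grasp_force: 0.0
tr [  1.8   1.8 114.4] ang [[-0.0027, -0.001, -0.0043], [-0.0016, 0.0042, 3.1373]] q6 -0.42 q1 0.51 t 2.2 w 87.6 pos [406.6 239.2 118.4] yaw 2.497
```

View pics/a.png

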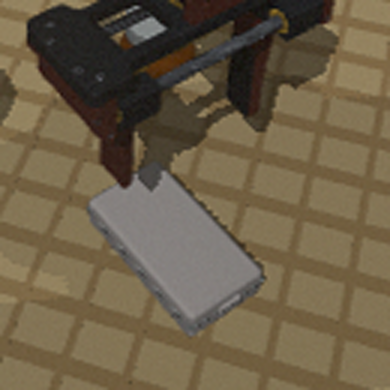

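The side crop shows both fingers straddling the case (fingertips at crop (120,188) and (245,118)), lined up with its short side. I go down and grip it.

```bash
python3 -c "
from h import *
print(proj('side',[406.6,239.2,118.4]))"
python3 -m creep '[{"translation":[1,1,40],"angular":[0,0,0],"jaw":1},{"translation":[2,2,80],"angular":[0,0,0],"jaw":1},{"translation":[2,2,105],"angular":[0,0,0],"jaw":1},{"translation":[2,2,114],"angular":[0,0,0],"jaw":1},{"translation":[2,2,114],"angular":[0,0,0],"jaw":1},{"translation":[2,2,114],"angular":[0,0,0],"jaw":0.5},{"translation":[2,2,114],"angular":[0,0,0],"jaw":0.5},{"translation":[2,2,114],"angular":[0,0,0],"jaw":0.5}]'
python3 -m creep '[{"translation":[0,0,0],"angular":[0,0,0],"jaw":0.5},{"translation":[0,0,0],"angular":[0,0,0],"jaw":0.5},{"translation":[0,0,0],"angular":[0,0,0],"jaw":0.5},{"translation":[0,0,-10],"angular":[0,0,0],"jaw":0.5},{"translation":[0,0,-30],"angular":[0,0,0],"jaw":0.5},{"translation":[0,0,-50],"angular":[0,0,0],"jaw":0.5},{"translation":[0,0,-70],"angular":[0,0,0],"jaw":0.5},{"translation":[0,0,-70],"angular":[0,0,0],"jaw":0.5}]'
python3 - <<'E'
from fit import *
im=snap("top","b_top.png",(180,180,300,290),4);im2=snap("side","b.png",(290,230,440,360),4)
for d in ("top","side"):print(ctrl.look_for(d,"case_mid")[:2])
E
python3 go.py 472 424.5 75 0.015
```

```text
[359.27010494 286.25571395]
t: 3.25
ee_pos: [406.1, 244.7, 6.3]
orientation: [0.988, 2.982, 0.001]
ft_force: [1.3, 0.6, 6.0]
width: 62.2
grasp_force: 30.1
t: 4.25
ee_pos: [406.9, 245.2, 77.2]
orientation: [0.987, 2.98, 0.004]
ft_force: [0.6, 0.3, -0.9]
width: 61.8
grasp_force: 30.0
[{'rect': [327.7, 222.8, 364.9, 248.2], 'score': 0.56}]
[{'rect': [350.8, 279.0, 388.6, 334.2], 'score': 0.88}]
tr [ 5.420e+01  1.841e+02 -1.000e-01] ang [[-0.0008, -0.0007, -0.6548], [-0.0009, 0.0011, 2.4867]] q6 -0.41 q1 0.52 t 4.5 w 61.8 pos [405.5 244.4  75.1] yaw 2.502
```

View pics/b.png

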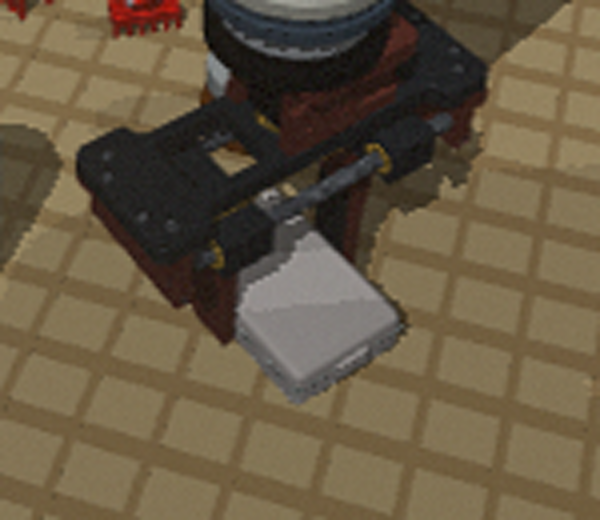

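The case is held level between the fingers (around (320,290) in the crop) and clear of the surface. I carry it to the mat.

```bash
python3 -m creep '[{"translation":[8,30,0],"angular":[0,0,-0.1],"jaw":0.5},{"translation":[20,70,0],"angular":[0,0,-0.25],"jaw":0.5},{"translation":[32,110,0],"angular":[0,0,-0.4],"jaw":0.5},{"translation":[44,150,0],"angular":[0,0,-0.55],"jaw":0.5},{"translation":[52,176,0],"angular":[0,0,-0.64],"jaw":0.5},{"translation":[54,184,0],"angular":[0,0,-0.655],"jaw":0.5},{"translation":[54,184,0],"angular":[0,0,-0.655],"jaw":0.5},{"translation":[54,184,0],"angular":[0,0,-0.655],"jaw":0.5}]' >/dev/null
python3 - <<'E'
from fit import *
im=ctrl.get_image("side");o=ctrl.get_obs()
cv2.imwrite("pics/c.png",im[:,:,::-1])
for z,l in((5,"tumbler"),(0,"jar")):pass
print(atz("top",(231,190),50),atz("top",(292,236),25))
E
python3 go.py 471.5 425 10.5 0.017
```

```text
[588.61638248 235.69025826  50.        ] [459.99399614  69.38324923  25.        ]
tr [ 0.3  1.8 64.9] ang [[-0.0009, -0.001, -0.0033], [-0.0016, 0.0015, 3.1383]] q6 -0.87 q1 0.71 t 5.5 w 61.7 pos [471.9 423.3  75.4] yaw -3.128
```

```bash
python3 -m creep '[{"translation":[0.5,0.5,20],"angular":[0,0,-0.003],"jaw":0.5},{"translation":[0.5,0.5,40],"angular":[0,0,-0.003],"jaw":0.5},{"translation":[0.5,0.5,55],"angular":[0,0,-0.003],"jaw":0.5},{"translation":[0.5,0.5,62],"angular":[0,0,-0.003],"jaw":0.5},{"translation":[0.5,0.5,64],"angular":[0,0,-0.003],"jaw":0.5},{"translation":[0.5,0.5,65],"angular":[0,0,-0.003],"jaw":0.5},{"translation":[0.5,0.5,65],"angular":[0,0,-0.003],"jaw":0.5},{"translation":[0.5,0.5,65],"angular":[0,0,-0.003],"jaw":0.5}]'
python3 go.py 471.5 425 10.5 0.017
python3 -m creep '[{"translation":[0,0,0],"angular":[0,0,0],"jaw":0.95},{"translation":[0,0,0],"angular":[0,0,0],"jaw":0.95},{"translation":[0,0,0],"angular":[0,0,0],"jaw":0.95},{"translation":[0,0,-20],"angular":[0,0,0],"jaw":0.95},{"translation":[0,0,-60],"angular":[0,0,0],"jaw":0.95},{"translation":[0,-40,-110],"angular":[0,0,0],"jaw":1},{"translation":[0,-90,-140],"angular":[0,0,0],"jaw":1},{"translation":[0,-140,-140],"angular":[0,0,0],"jaw":1}]'
python3 go.py 462.2 -82.5 130 1.207
```

```text
t: 6.5
ee_pos: [472.0, 425.1, 11.3]
orientation: [-0.029, 3.141, 0.0]
ft_force: [-2.4, -1.3, 5.9]
width: 62.2
grasp_force: 30.0
tr [ 0.5 -0.1  0.8] ang [[0.0001, 0.0001, 0.0012], [-0.0002, 0.0001, -3.1404]] q6 -0.87 q1 0.71 t 6.5 w 62.2 pos [472.  425.1  11.3] yaw -3.123
t: 7.5
ee_pos: [476.3, 285.0, 154.9]
orientation: [-0.03, 3.135, 0.005]
ft_force: [0.7, -0.7, 0.4]
width: 87.7
grasp_force: 0.0
tr [  21.2 -367.2   23.6] ang [[-0.0008, 0.0075, -1.188], [0.0084, 0.0009, 1.9536]] q6 -1.07 q1 0.52 t 7.5 w 87.7 pos [476.3 285.  154.9] yaw -3.123
```

```bash
python3 -m creep '[{"translation":[3,-50,3],"angular":[0,0,0.18],"jaw":1},{"translation":[6,-100,6],"angular":[0,0,0.36],"jaw":1},{"translation":[9,-150,9],"angular":[0,0,0.54],"jaw":1},{"translation":[12,-200,12],"angular":[0,0,0.72],"jaw":1},{"translation":[15,-250,15],"angular":[0,0,0.9],"jaw":1},{"translation":[17,-300,18],"angular":[0,0,1.08],"jaw":1},{"translation":[19,-340,21],"angular":[0,0,1.26],"jaw":1},{"translation":[21,-367,23],"angular":[0,0,1.44],"jaw":1}]' >/dev/null
python3 - <<'E'
from fit import *
im=ctrl.get_image("top");ctrl.get_image("top")
b=(140,200,195,265)
k=mask(im,b,grey);k2=mask(im,b,lambda h,c:grey(h,c)|dark(h,c))
off=np.array(b[:2])
print(fit(box(112,62,26,5),[("top",k,off)],(472,425)),)
for m in("k","k2"):
    t=cv2.resize(im[b[1]:b[3],b[0]:b[2]],None,fx=S,fy=S)
p=fit(box(112,62,26,5),[("top",k,off)],(472,425))[0]
cv2.polylines(t,[hull("top",box(112,62,26,5),p,off).astype(np.int32)],True,(255,0,255),1)
cv2.polylines(t,[hull("top",box(120,72,5),(472.2,424.5,0.018),off).astype(np.int32)],True,(0,255,0),1)
cv2.imwrite("pics/d.png",t[:,:,::-1])
E
python3 go.py 462.2 -82.5 130 1.207
```

```text
(array([472.4309014 , 425.84954388,   3.16277843]), np.float64(0.03500742581759764))
tr [ 1.6  1.9 -1.3] ang [[0.0017, 0.0004, 0.5076], [-0.0005, 0.0023, -2.634]] q6 -0.35 q1 -0.21 t 8.6 w 87.9 pos [460.5 -84.3 128.7] yaw 1.715
```

View pics/d.png

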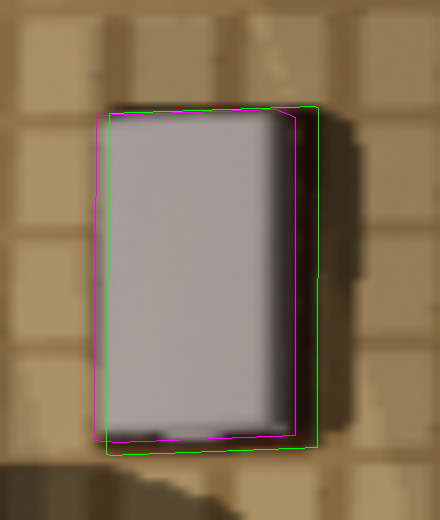

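The case lies within the mat outline, centred to about 1 mm (crop: case x 97–295, y 110–440). Next, the soap box.

```bash
python3 -m creep '[{"translation":[1,1,0],"angular":[0,0,0.18],"jaw":1},{"translation":[1.5,1.5,0],"angular":[0,0,0.36],"jaw":1},{"translation":[1.5,1.5,0],"angular":[0,0,0.508],"jaw":1},{"translation":[1.5,1.5,30],"angular":[0,0,0.508],"jaw":1},{"translation":[1.5,1.5,60],"angular":[0,0,0.508],"jaw":1},{"translation":[1.5,1.5,60],"angular":[0,0,0.508],"jaw":1},{"translation":[1.5,1.5,60],"angular":[0,0,0.508],"jaw":1},{"translation":[1.5,1.5,60],"angular":[0,0,0.508],"jaw":1}]'
python3 go.py 462.2 -82.2 6 1.207
```

```text
t: 9.6
ee_pos: [462.4, -80.5, 68.9]
orientation: [2.58, 1.789, 0.002]
ft_force: [0.3, 1.1, 0.5]
width: 88.0
grasp_force: 0.0
tr [-1.7  0.3 62.9] ang [[0.0022, -0.0004, 0.0056], [0.0006, 0.0034, -3.136]] q6 0.16 q1 -0.20 t 9.6 w 88.0 pos [462.4 -80.5  68.9] yaw 1.213
```

```bash
python3 -m creep '[{"translation":[-1.5,0,20],"angular":[0,0,0.005],"jaw":1},{"translation":[-1.5,0,45],"angular":[0,0,0.005],"jaw":1},{"translation":[-1.5,0,63],"angular":[0,0,0.005],"jaw":1},{"translation":[-1.5,0,63],"angular":[0,0,0.005],"jaw":1},{"translation":[-1.5,0,63],"angular":[0,0,0.005],"jaw":0.4},{"translation":[-1.5,0,63],"angular":[0,0,0.005],"jaw":0.4},{"translation":[-1.5,0,63],"angular":[0,0,0.005],"jaw":0.4},{"translation":[-1.5,0,63],"angular":[0,0,0.005],"jaw":0.4}]'
python3 -m creep '[{"translation":[0,0,0],"angular":[0,0,0],"jaw":0.4},{"translation":[0,0,0],"angular":[0,0,0],"jaw":0.4},{"translation":[0,0,0],"angular":[0,0,0],"jaw":0.4},{"translation":[0,0,-10],"angular":[0,0,0],"jaw":0.4},{"translation":[0,0,-50],"angular":[0,0,0],"jaw":0.4},{"translation":[0,0,-100],"angular":[0,0,0],"jaw":0.4},{"translation":[0,0,-120],"angular":[0,0,0],"jaw":0.4},{"translation":[0,0,-120],"angular":[0,0,0],"jaw":0.4}]'
python3 go.py 472.2 425.4 100 0.02; python3 -c "
from h import *
ctrl.get_image('top')"; python3 go.py 472.2 425.4 100 0.02
```

```text
t: 10.6
ee_pos: [461.6, -82.1, 5.2]
orientation: [2.586, 1.782, 0.002]
ft_force: [1.3, -0.5, 6.2]
width: 56.1
grasp_force: 30.0
t: 11.6
ee_pos: [461.8, -82.1, 126.4]
orientation: [2.585, 1.781, 0.004]
ft_force: [-0.1, 0.2, -0.3]
width: 55.9
grasp_force: 30.0
tr [ 478. -171.   26.] ang [[0.0027, -0.0025, 1.1869], [0.0028, 0.003, -1.9547]] q6 0.16 q1 -0.20 t 11.6 w 55.9 pos [461.8 -82.1 126.4] yaw 1.207
tr [ 478.1 -170.1   25. ] ang [[0.0009, -0.0008, 1.1868], [0.0009, 0.001, -1.9548]] q6 0.16 q1 -0.20 t 11.7 w 55.4 pos [460.9 -82.  125.1] yaw 1.207
```

```bash
python3 go.py 470.2 424.8 125 0.02; python3 -m creep '[{"translation":[30,-10,0],"angular":[0,0,0.1],"jaw":0.4},{"translation":[85,-30,0],"angular":[0,0,0.25],"jaw":0.4},{"translation":[140,-50,0],"angular":[0,0,0.4],"jaw":0.4},{"translation":[195,-70,0],"angular":[0,0,0.55],"jaw":0.4},{"translation":[250,-90,0],"angular":[0,0,0.7],"jaw":0.4},{"translation":[305,-110,0],"angular":[0,0,0.85],"jaw":0.4},{"translation":[360,-130,0],"angular":[0,0,1.0],"jaw":0.4},{"translation":[410,-148,0],"angular":[0,0,1.1],"jaw":0.4}]'; python3 go.py 470.2 424.8 90 0.02
```

```text
tr [ 476.9 -171.7    0. ] ang [[0.0009, -0.0008, 1.1868], [0.0009, 0.001, -1.9548]] q6 0.16 q1 -0.20 t 11.7 w 55.4 pos [460.9 -82.  125.1] yaw 1.207
t: 12.65
ee_pos: [467.3, 355.3, 122.6]
orientation: [3.136, 0.163, -0.004]
ft_force: [0.6, -0.7, -0.1]
width: 55.9
grasp_force: 30.0
tr [ 10.2 -68.9  32.5] ang [[0.0018, 0.0026, 0.0836], [-0.004, 0.0027, -3.0579]] q6 2.10 q1 0.63 t 12.7 w 55.9 pos [467.3 355.3 122.6] yaw 0.104
```

```bash
python3 -m creep '[{"translation":[4,-25,0],"angular":[0,0,0.04],"jaw":0.4},{"translation":[8,-50,8],"angular":[0,0,0.07],"jaw":0.4},{"translation":[10,-64,16],"angular":[0,0,0.083],"jaw":0.4},{"translation":[10,-67,25],"angular":[0,0,0.083],"jaw":0.4},{"translation":[10,-67,31],"angular":[0,0,0.083],"jaw":0.4},{"translation":[10,-67,31],"angular":[0,0,0.083],"jaw":0.4},{"translation":[10,-67,31],"angular":[0,0,0.083],"jaw":0.4},{"translation":[10,-67,31],"angular":[0,0,0.083],"jaw":0.4}]'; python3 go.py 470.2 424.8 36.5 0.02
```

```text
t: 13.65
ee_pos: [471.7, 421.4, 94.2]
orientation: [-3.141, -0.037, -0.001]
ft_force: [0.9, 0.8, -0.7]
width: 55.8
grasp_force: 30.0
tr [-1.5 -3.4 57.7] ang [[-0.0005, -0.0006, 0.0034], [0.001, -0.0007, -3.1381]] q6 2.26 q1 0.71 t 13.7 w 55.8 pos [471.7 421.4  94.2] yaw 0.023
```

```bash
python3 -m creep '[{"translation":[-1.5,-3.4,15],"angular":[0,0,0.003],"jaw":0.4},{"translation":[-1.5,-3.4,35],"angular":[0,0,0.003],"jaw":0.4},{"translation":[-1.5,-3.4,45],"angular":[0,0,0.003],"jaw":0.4},{"translation":[-1.5,-3.4,50],"angular":[0,0,0.003],"jaw":0.4},{"translation":[-1.5,-3.4,50],"angular":[0,0,0.003],"jaw":0.4},{"translation":[-1.5,-3.4,50],"angular":[0,0,0.003],"jaw":0.4},{"translation":[-1.5,-3.4,50],"angular":[0,0,0.003],"jaw":0.4},{"translation":[-1.5,-3.4,50],"angular":[0,0,0.003],"jaw":0.4}]'; python3 go.py 470.2 424.8 36.5 0.02
```

```text
t: 14.65
ee_pos: [470.0, 425.1, 44.1]
orientation: [-3.141, -0.033, -0.001]
ft_force: [0.6, 0.2, -1.4]
width: 55.9
grasp_force: 30.0
tr [0.2 0.3 7.6] ang [[-0.0004, -0.0005, 0.0008], [0.0008, -0.0007, -3.1408]] q6 2.27 q1 0.72 t 14.7 w 55.9 pos [470.  425.1  44.1] yaw 0.021
```

```bash
python3 -m creep '[{"translation":[0,0,3],"angular":[0,0,0],"jaw":0.4},{"translation":[0,0,5],"angular":[0,0,0],"jaw":0.4},{"translation":[0,0,7],"angular":[0,0,0],"jaw":0.4},{"translation":[0,0,7.5],"angular":[0,0,0],"jaw":0.4},{"translation":[0,0,7.5],"angular":[0,0,0],"jaw":0.4},{"translation":[0,0,7.5],"angular":[0,0,0],"jaw":0.9},{"translation":[0,0,7.5],"angular":[0,0,0],"jaw":0.9},{"translation":[0,0,7.5],"angular":[0,0,0],"jaw":0.9}]'; python3 -m creep '[{"translation":[0,0,0],"angular":[0,0,0],"jaw":0.9},{"translation":[0,0,-20],"angular":[0,0,0],"jaw":0.9},{"translation":[0,0,-60],"angular":[0,0,0],"jaw":0.9},{"translation":[0,0,-110],"angular":[0,0,0],"jaw":0.9},{"translation":[20,30,-130],"angular":[0,0,0],"jaw":0.9},{"translation":[40,80,-130],"angular":[0,0,0],"jaw":0.9},{"translation":[60,130,-130],"angular":[0,0,0],"jaw":0.9},{"translation":[80,180,-130],"angular":[0,0,0],"jaw":0.9}]'; python3 go.py 645 8.5 140 2.59
```

```text
t: 15.65
ee_pos: [469.9, 424.9, 36.1]
orientation: [-3.141, -0.033, -0.0]
ft_force: [-0.4, -0.4, 0.9]
width: 78.6
grasp_force: 0.0
t: 16.65
ee_pos: [554.3, 245.3, 168.0]
orientation: [-3.141, -0.033, -0.003]
ft_force: [0.3, 0.0, 0.8]
width: 79.2
grasp_force: 0.0
tr [ 85.6 238.6  27.9] ang [[-0.0012, -0.0016, 0.5727], [0.0021, -0.0016, -2.5689]] q6 1.95 q1 0.40 t 16.6 w 79.2 pos [554.3 245.3 168. ] yaw 0.021
```

```bash
python3 -m creep '[{"translation":[20,50,0],"angular":[0,0,0.15],"jaw":0.8},{"translation":[40,100,0],"angular":[0,0,0.3],"jaw":0.8},{"translation":[58,150,5],"angular":[0,0,0.45],"jaw":0.8},{"translation":[74,200,10],"angular":[0,0,0.57],"jaw":0.8},{"translation":[85,237,40],"angular":[0,0,0.573],"jaw":0.8},{"translation":[85,237,80],"angular":[0,0,0.573],"jaw":0.8},{"translation":[85,237,80],"angular":[0,0,0.573],"jaw":0.8},{"translation":[85,237,80],"angular":[0,0,0.573],"jaw":0.8}]'>/dev/null
python3 - <<'E'
from fit import *
im=ctrl.get_image("top");s=snap("side","e.png",(255,175,325,250),6)
b=(140,200,195,265);off=np.array(b[:2])
t=cv2.resize(im[b[1]:b[3],b[0]:b[2]],None,fx=S,fy=S,interpolation=cv2.INTER_CUBIC)
cv2.polylines(t,[hull("top",box(112,62,26,5),(472.4,425.85,.021),off).astype(np.int32)],True,(255,0,255),1)
cv2.polylines(t,[hull("top",box(92,56,34,31),(472.4,425.85,.021),off).astype(np.int32)],True,(0,255,0),1)
e=cv2.imread("pics/e.png")[:,:,::-1];z=np.zeros((max(t.shape[0],e.shape[0]),t.shape[1]+e.shape[1],3),np.uint8)
z[:t.shape[0],:t.shape[1]]=t;z[:e.shape[0],t.shape[1]:]=e
z=cv2.resize(z,None,fx=.92,fy=.92);cv2.imwrite("pics/e2.png",z[:,:,::-1]);print(z.shape)
E
python3 go.py 645 8.7 4 2.59
```

```text
(478, 791, 3)
tr [ 1.7  2.9 84.5] ang [[-0.0017, -0.0028, 0.0004], [0.0044, -0.0027, -3.1412]] q6 2.12 q1 0.00 t 17.8 w 70.0 pos [644.8  12.1  88.5] yaw -0.551
```

View pics/e2.png

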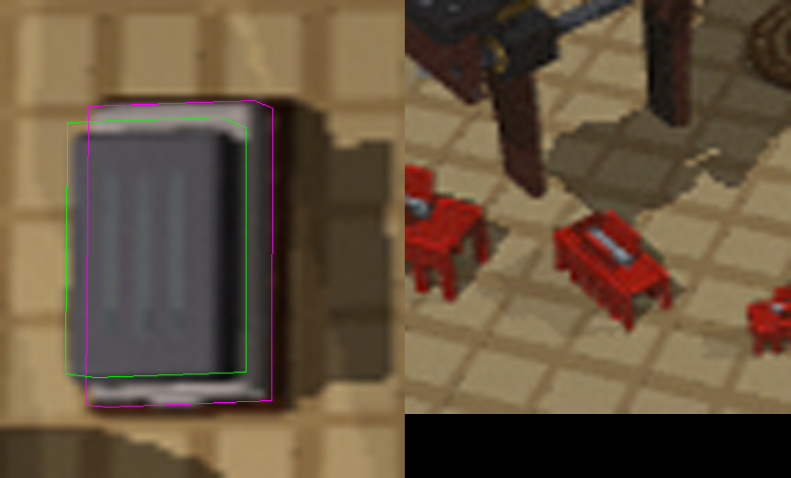

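The right half shows the middle clip with the open fingers above it. In the left half the soap box sits on the case with margins at both ends. I measure its offset numerically and grip the clip.

```bash
python3 -m creep '[{"translation":[1.7,2.5,25],"angular":[0,0,0],"jaw":0.8},{"translation":[1.7,2.5,55],"angular":[0,0,0],"jaw":0.8},{"translation":[1.7,2.5,76],"angular":[0,0,0],"jaw":0.8},{"translation":[1.7,2.5,84],"angular":[0,0,0],"jaw":0.8},{"translation":[1.7,2.5,84],"angular":[0,0,0],"jaw":0.8},{"translation":[1.7,2.5,84],"angular":[0,0,0],"jaw":0.2},{"translation":[1.7,2.5,84],"angular":[0,0,0],"jaw":0.2},{"translation":[1.7,2.5,84],"angular":[0,0,0],"jaw":0.2}]'
python3 -m creep '[{"translation":[0,0,0],"angular":[0,0,0],"jaw":0.2},{"translation":[0,0,0],"angular":[0,0,0],"jaw":0.2},{"translation":[0,0,0],"angular":[0,0,0],"jaw":0.2},{"translation":[0,0,0],"angular":[0,0,0],"jaw":0.2},{"translation":[0,0,0],"angular":[0,0,0],"jaw":0.2},{"translation":[0,0,-20],"angular":[0,0,0],"jaw":0.2},{"translation":[0,0,-20],"angular":[0,0,0],"jaw":0.2},{"translation":[0,0,-20],"angular":[0,0,0],"jaw":0.2}]'
python3 - <<'E'
from fit import *
im=ctrl.get_image("top");ctrl.get_image("side")
b=(140,200,195,265);off=np.array(b[:2])
for V in(105,115,125):
    k=mask(im,b,lambda h,c:(h[...,1]<70)&(h[...,2]<V)&(h[...,2]>25))
    print(V,k.sum()/64,fit(box(92,56,34,31),[("top",k,off)],(472,425)))
c=im[225:230,145:190];print(c[2].tolist());print(im[205:260,155].tolist())
E
python3 go.py 472 425 170 0.02
```

```text
t: 18.75
ee_pos: [643.9, 8.4, 2.7]
orientation: [-3.022, 0.856, -0.001]
ft_force: [-0.5, 0.0, 0.2]
width: 43.6
grasp_force: 0.0
t: 19.75
ee_pos: [643.8, 8.4, 22.7]
orientation: [-3.022, 0.856, -0.001]
ft_force: [0.5, -0.3, -0.2]
width: 25.9
grasp_force: 30.0
105 992.0625 (array([4.69455521e+02, 4.20299192e+02, 3.59395074e-02]), np.float64(0.14168975941554351))
115 1011.75 (array([4.68762850e+02, 4.19701027e+02, 3.66104024e-02]), np.float64(0.15786141182647906))
125 1030.4375 (array([468.47998982, 420.32397368,   3.19278966]), np.float64(0.17303960215901515))
[[169, 145, 102], [162, 139, 97], [153, 130, 92], [153, 131, 92], [130, 115, 93], [90, 87, 91], [83, 81, 84], [83, 79, 85], [83, 81, 84], [88, 88, 90], [86, 90, 91], [83, 80, 84], [81, 78, 83], [83, 83, 86], [87, 87, 89], [84, 84, 87], [80, 78, 82], [83, 81, 85], [87, 90, 91], [86, 88, 89], [80, 77, 82], [80, 77, 81], [79, 76, 81], [73, 69, 72], [49, 46, 47], [25, 23, 26], [19, 19, 20], [35, 34, 33], [65, 62, 59], [67, 61, 59], [53, 48, 47], [45, 35, 31], [36, 19, 9], [28, 15, 6], [43, 29, 17], [65, 50, 30], [67, 51, 32], [55, 42
[... 351 characters left out ...]
, 78, 83], [82, 79, 84], [85, 85, 89], [87, 89, 90], [87, 90, 90], [87, 89, 91], [86, 90, 91], [87, 89, 91], [87, 89, 90], [88, 90, 92], [89, 92, 94], [87, 90, 90], [88, 90, 92], [89, 90, 93], [87, 90, 90], [89, 90, 92], [91, 93, 93], [90, 92, 92], [89, 92, 92], [89, 92, 91], [88, 89, 91], [79, 82, 82], [78, 79, 80], [77, 79, 80], [78, 80, 82], [83, 80, 83], [84, 81, 85], [84, 81, 85], [84, 81, 86], [83, 79, 84], [61, 58, 62], [82, 77, 74], [140, 131, 127], [75, 67, 64], [58, 32, 19], [85, 61, 36], [143, 114, 73], [139, 111, 72], [89, 71, 46]]
tr [-364.4 -264.8 -147.9] ang [[0.0001, 0.0003, -0.5722], [0.0003, -0.0001, 2.5694]] q6 2.12 q1 -0.01 t 19.9 w 25.6 pos [643.4   8.4  22.1] yaw -0.552
```

Run:
```python
from h import *
print(atz("top",(159.1,234.0),65))
im=ctrl.get_image("top")
g=im[...,0].astype(int)
for r in(214,215,216,252,253):print(r,g[r,144:192].tolist(),(im[r,144:192].max(1).astype(int)-im[r,144:192].min(1)).tolist())
for c in(153,158,163,167):print(c,g[208:222,c].tolist(),g[246:262,c].tolist())
for cx in(472.4,):
  for X in(-56,56):
    print([np.round(proj("top",[cx+X,425.85+Y,31]),1).tolist() for Y in(-31,31)])
```

```text
[469.17865823 425.61791809  65.        ]
214 [148, 136, 135, 133, 134, 133, 133, 132, 117, 91, 93, 101, 111, 115, 119, 118, 118, 121, 123, 125, 127, 129, 126, 119, 120, 121, 122, 127, 129, 104, 64, 43, 34, 29, 29, 31, 48, 66, 98, 127, 129, 127, 128, 129, 128, 128, 128, 127] [69, 64, 66, 64, 64, 65, 65, 65, 58, 34, 21, 17, 12, 13, 13, 13, 13, 13, 13, 13, 12, 14, 13, 11, 12, 12, 14, 12, 14, 12, 7, 9, 23, 24, 21, 22, 27, 36, 51, 65, 65, 63, 63, 65, 64, 63, 65, 64]
215 [141, 133, 131, 132, 130, 131, 130, 132, 135, 139, 141, 143, 144, 145, 146, 146, 147, 147, 148, 147, 149, 148, 148, 147, 147, 147, 147, 153, 154, 123, 75, 47, 45, 39, 28, 28, 46, 56, 60, 68, 105, 138, 138, 137, 138, 137, 138, 137] [70, 64, 64, 66, 63, 66, 65, 66, 46, 21, 14, 13, 13, 14, 13, 12, 13, 13, 13, 13, 15, 14, 13, 13, 13, 13, 13, 12, 14, 13, 8, 10, 25, 28, 23, 20, 26, 29, 31, 36, 51, 64, 63, 64, 64, 65, 65, 63]
216 [155, 147, 146, 146, 145, 146, 146, 146, 150, 155, 150, 151, 149, 149, 148, 150, 151, 147, 148, 147, 147, 146, 148, 147, 146, 147, 147, 147, 146, 123, 76, 49, 55, 50, 28, 31, 48, 56, 55, 55, 104, 145, 14
[... 990 characters left out ...]
, 3, 7, 24, 23, 23, 31, 39, 39, 37, 54, 67, 68, 68, 66, 62, 61, 63, 61]
153 [121, 121, 121, 121, 121, 103, 91, 139, 155, 155, 72, 82, 82, 81] [85, 86, 85, 84, 85, 64, 113, 150, 81, 60, 103, 146, 83, 70, 70, 70]
158 [153, 151, 150, 151, 151, 65, 119, 146, 148, 116, 70, 83, 80, 80] [83, 83, 83, 84, 79, 50, 122, 146, 64, 59, 85, 143, 158, 171, 98, 87]
163 [149, 150, 150, 150, 151, 62, 125, 147, 147, 103, 70, 79, 82, 80] [82, 83, 83, 82, 74, 38, 136, 142, 143, 62, 79, 142, 158, 169, 171, 137]
167 [121, 121, 122, 121, 121, 63, 119, 147, 147, 93, 73, 76, 79, 77] [82, 82, 82, 82, 72, 33, 149, 133, 79, 57, 78, 140, 143, 138, 136, 137]
[[173.6, 253.9], [150.8, 254.3]]
[[174.5, 213.4], [152.0, 213.8]]
```

```bash
python3 -m creep '[{"translation":[0,0,-50],"angular":[0,0,0],"jaw":0.2},{"translation":[0,0,-105],"angular":[0,0,0],"jaw":0.2},{"translation":[-20,-15,-140],"angular":[0,0,0],"jaw":0.2},{"translation":[-65,-45,-148],"angular":[0,0,-0.1],"jaw":0.2},{"translation":[-115,-80,-148],"angular":[0,0,-0.2],"jaw":0.2},{"translation":[-165,-115,-148],"angular":[0,0,-0.3],"jaw":0.2},{"translation":[-215,-150,-148],"angular":[0,0,-0.4],"jaw":0.2},{"translation":[-260,-185,-148],"angular":[0,0,-0.5],"jaw":0.2}]';  python3 go.py 468.2 425 120 0.02
```

```text
t: 20.9
ee_pos: [517.9, 303.9, 169.9]
orientation: [3.14, -0.076, -0.001]
ft_force: [1.8, -0.1, -1.1]
width: 25.9
grasp_force: 30.0
tr [ -55.6 -118.5   49.9] ang [[0.0002, 0.0005, -0.0687], [0.0007, -0.0004, 3.0729]] q6 2.13 q1 0.51 t 20.9 w 25.9 pos [517.9 303.9 169.9] yaw -0.049
```

```bash
python3 -m creep '[{"translation":[-20,-40,0],"angular":[0,0,-0.03],"jaw":0.2},{"translation":[-40,-80,10],"angular":[0,0,-0.068],"jaw":0.2},{"translation":[-52,-108,25],"angular":[0,0,-0.068],"jaw":0.2},{"translation":[-54,-116,50],"angular":[0,0,-0.068],"jaw":0.2},{"translation":[-54,-116,70],"angular":[0,0,-0.068],"jaw":0.2},{"translation":[-54,-116,80],"angular":[0,0,-0.068],"jaw":0.2},{"translation":[-54,-116,80],"angular":[0,0,-0.068],"jaw":0.2},{"translation":[-54,-116,80],"angular":[0,0,-0.068],"jaw":0.2}]'; python3 -c "
from h import *
ctrl.get_image('top')"; python3 go.py 468.2 425 67.5 0.02
```

```text
t: 21.9
ee_pos: [472.1, 420.8, 90.9]
orientation: [-3.141, -0.024, -0.001]
ft_force: [0.3, 0.5, -1.4]
width: 26.0
grasp_force: 30.0
tr [-3.9 -4.1 23.6] ang [[-0.0009, -0.0011, -0.0049], [-0.0018, 0.0015, 3.1367]] q6 2.27 q1 0.71 t 21.9 w 26.1 pos [472.1 421.   91.1] yaw 0.015
```

```bash
python3 -m creep '[{"translation":[-3.9,-4,6],"angular":[0,0,-0.005],"jaw":0.2},{"translation":[-3.9,-4,12],"angular":[0,0,-0.005],"jaw":0.2},{"translation":[-3.9,-4,17],"angular":[0,0,-0.005],"jaw":0.2},{"translation":[-3.9,-4,20],"angular":[0,0,-0.005],"jaw":0.2},{"translation":[-3.9,-4,20],"angular":[0,0,-0.005],"jaw":0.2},{"translation":[-3.9,-4,20],"angular":[0,0,-0.005],"jaw":0.2},{"translation":[-3.9,-4,20],"angular":[0,0,-0.005],"jaw":0.2},{"translation":[-3.9,-4,20],"angular":[0,0,-0.005],"jaw":0.2}]';python3 go.py 468.2 425 67.5 0.02; python3 -c "
from h import *
snap('side','f.png',(230,300,370,400),4)"
```

```text
t: 22.95
ee_pos: [467.5, 425.0, 70.3]
orientation: [-3.141, -0.033, -0.0]
ft_force: [-0.3, -0.3, -0.9]
width: 26.0
grasp_force: 30.0
tr [ 0.7 -0.   2.8] ang [[-0.0002, -0.0002, 0.0007], [0.0004, -0.0003, -3.1409]] q6 2.27 q1 0.72 t 22.9 w 26.0 pos [467.5 425.   70.3] yaw 0.021
```

View pics/f.png

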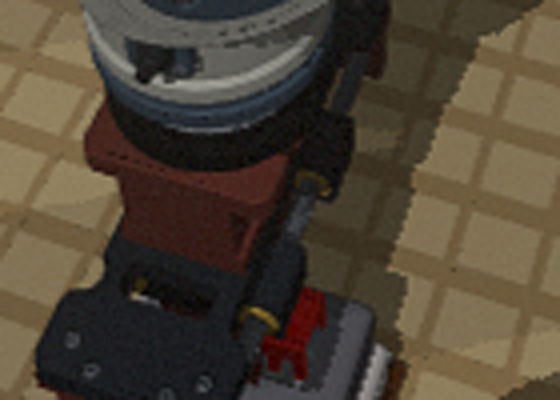

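The clip is held upright just over the soap box (crop (295,335)). I lower it the last 3 mm and release.

```bash
python3 -m creep '[{"translation":[0.7,0,1.5],"angular":[0,0,0],"jaw":0.2},{"translation":[0.7,0,2.5],"angular":[0,0,0],"jaw":0.2},{"translation":[0.7,0,3],"angular":[0,0,0],"jaw":0.2},{"translation":[0.7,0,3],"angular":[0,0,0],"jaw":0.2},{"translation":[0.7,0,3],"angular":[0,0,0],"jaw":0.2},{"translation":[0.7,0,3],"angular":[0,0,0],"jaw":0.7},{"translation":[0.7,0,3],"angular":[0,0,0],"jaw":0.7},{"translation":[0.7,0,3],"angular":[0,0,0],"jaw":0.7}]'; python3 -m creep '[{"translation":[0,0,0],"angular":[0,0,0],"jaw":0.7},{"translation":[0,0,-10],"angular":[0,0,0],"jaw":0.7},{"translation":[0,0,-40],"angular":[0,0,0],"jaw":0.7},{"translation":[0,0,-90],"angular":[0,0,0],"jaw":0.7},{"translation":[0,50,-110],"angular":[0,0,0],"jaw":0.9},{"translation":[0,100,-110],"angular":[0,0,0],"jaw":1},{"translation":[0,150,-110],"angular":[0,0,0],"jaw":1},{"translation":[0,210,-110],"angular":[0,0,0],"jaw":1}]'
python3 - <<'E'
from h import *
im=snap("top","g1.png",(135,195,200,265),6);snap("side","g2.png",(240,310,345,400),4)
a=cv2.imread("pics/g1.png");b=cv2.imread("pics/g2.png");z=np.zeros((420,390+420,3),np.uint8);z[:,:390]=a[:420];z[:360,390:]=b
cv2.imwrite("pics/g.png",z[:,:800])
E
python3 go.py 502 -443 190 0
```

```text
t: 24.0
ee_pos: [468.1, 424.9, 67.1]
orientation: [3.141, 0.033, -0.0]
ft_force: [-0.9, -0.8, -0.8]
width: 52.2
grasp_force: 0.0
t: 25.0
ee_pos: [472.8, 213.9, 178.2]
orientation: [-3.141, -0.034, -0.003]
ft_force: [0.2, -0.9, -0.4]
width: 87.6
grasp_force: 0.0
tr [ 19.2 654.  -11.5] ang [[0.0013, 0.0009, 0.0168], [-0.0014, 0.002, -3.1248]] q6 1.95 q1 0.40 t 25.1 w 87.8 pos [471.8 210.6 177.7] yaw 0.017
```

View pics/g.png

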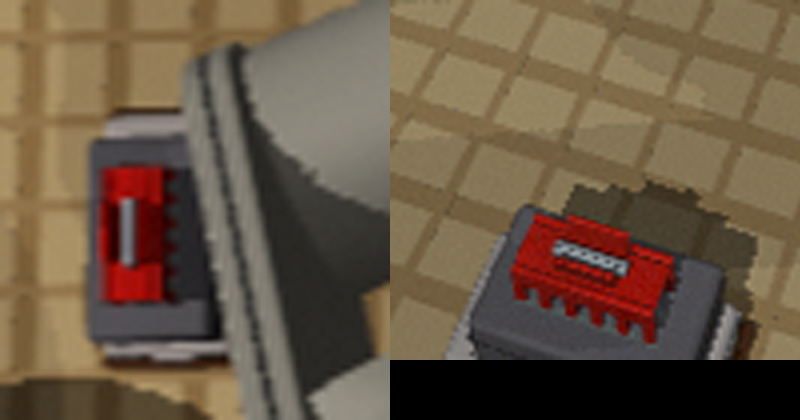

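The pile stands: the clip is on its teeth, upright and centred on the soap box to about 2 mm. Next, the cup and the coaster.

```bash
cat > cupfit.py <<'E'
from fit import *
def ring(im,cx,cy,D,z,rng=8,step=.5):
    # best circle centre by outward gradient along projected circle
    g=cv2.GaussianBlur(cv2.cvtColor(im,cv2.COLOR_RGB2GRAY),(0,0),.7).astype(np.float32)
    t=np.linspace(0,2*np.pi,90);out=[]
    for dx in np.arange(-rng,rng+.1,step):
        for dy in np.arange(-rng,rng+.1,step):
            q=[]
            for r in(D/2-2,D/2+2):
                q.append(np.array([proj("top",[cx+dx+r*np.cos(a),cy+dy+r*np.sin(a),z]) for a in t[::3]],np.float32))
            v=[cv2.remap(g,p[:,0].copy(),p[:,1].copy(),cv2.INTER_LINEAR).ravel() for p in q]
            out.append((abs(np.mean(v[1]-v[0])),cx+dx,cy+dy))
    return max(out)
E
python3 - <<'E'
from cupfit import *
im=ctrl.get_image("top");p=atz("top",(477.7,216),85);print(p)
r=ring(im,p[0],p[1],62,85);r2=ring(im,p[0],p[1],54,85);c=ring(im,605,-217.5,94,5);l=ring(im,397.6,-241,66,12);print(r,r2,c,l)
T=[]
for b,l_ in(((450,195,505,240),[(r,62,85),(r,62,0),(r2,54,85)]),((365,158,420,208),[(c,94,5),(c,62,5)]),((380,235,435,280),[(l,66,12)])):
    t=cv2.resize(im[b[1]:b[3],b[0]:b[2]],None,fx=S,fy=S,interpolation=cv2.INTER_CUBIC)
    for q,D,z in l_: cv2.polylines(t,[hull("top",cyl(D,.1,z),(q[1],q[2],0),np.array(b[:2])).astype(np.int32)],True,(255,0,255),1)
    T.append(cv2.resize(t,(266,int(t.shape[0]*266/t.shape[1]))))
z=np.zeros((266,798,3),np.uint8)
for i,t in enumerate(T): z[:t.shape[0],i*266:(i+1)*266]=t
cv2.imwrite("pics/i.png",z[:,:,::-1])
E
```

```text
[ 500.90383709 -435.8116377    85.        ]
(np.float32(15.20166), np.float64(499.40383709424526), np.float64(-441.3116377014429)) (np.float32(28.254427), np.float64(503.40383709424526), np.float64(-435.3116377014429)) (np.float32(30.217188), np.float64(605.5), np.float64(-215.0)) (np.float32(14.380696), np.float64(398.6), np.float64(-239.5))
```

View pics/i.png

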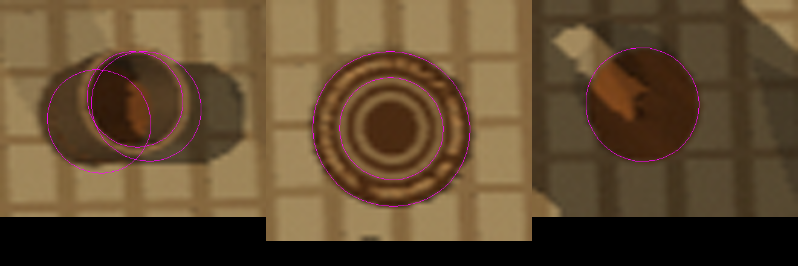

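The inner rim fit matches the cup mouth (crop (137,97)); the coaster and lid circles match too. I move over the cup.

```bash
python3 -m creep '[{"translation":[2,50,-5],"angular":[0,0,-0.15],"jaw":1},{"translation":[5,105,-10],"angular":[0,0,-0.3],"jaw":1},{"translation":[8,160,-12],"angular":[0,0,-0.45],"jaw":1},{"translation":[11,215,-12],"angular":[0,0,-0.6],"jaw":1},{"translation":[14,270,-12],"angular":[0,0,-0.75],"jaw":1},{"translation":[16,325,-12],"angular":[0,0,-0.9],"jaw":1},{"translation":[18,380,-12],"angular":[0,0,-1.05],"jaw":1},{"translation":[20,430,-12],"angular":[0,0,-1.2],"jaw":1}]'>/dev/null;python3 go.py 503 -435 150 np.pi/2
```

```text
tr [-206.3   74.2   39.9] ang [[0.0016, 0.0001, -0.3444], [0.0001, -0.0023, 2.7972]] q6 -0.08 q1 -0.43 t 26.1 w 87.9 pos [ 502.7 -215.7  189.9] yaw 1.226
```

```bash
python3 -m creep '[{"translation":[-50,18,0],"angular":[0,0,-0.1],"jaw":1},{"translation":[-100,36,5],"angular":[0,0,-0.2],"jaw":1},{"translation":[-150,54,10],"angular":[0,0,-0.3],"jaw":1},{"translation":[-190,68,25],"angular":[0,0,-0.344],"jaw":1},{"translation":[-203,73,40],"angular":[0,0,-0.344],"jaw":1},{"translation":[-203,73,70],"angular":[0,0,-0.344],"jaw":1},{"translation":[-203,73,70],"angular":[0,0,-0.344],"jaw":1},{"translation":[-203,73,70],"angular":[0,0,-0.344],"jaw":1}]'>/dev/null;python3 -c "
from h import *
snap('side','j.png',(340,100,420,170),6)";python3 go.py 503 -435 45 np.pi/2
```

```text
tr [-5.1  1.5 75.4] ang [[0.0012, 0.0009, -0.0051], [0.0014, -0.0019, 3.1365]] q6 -0.72 q1 -0.73 t 27.2 w 87.9 pos [ 501.5 -429.8  120.4] yaw 1.566
```

View pics/j.png

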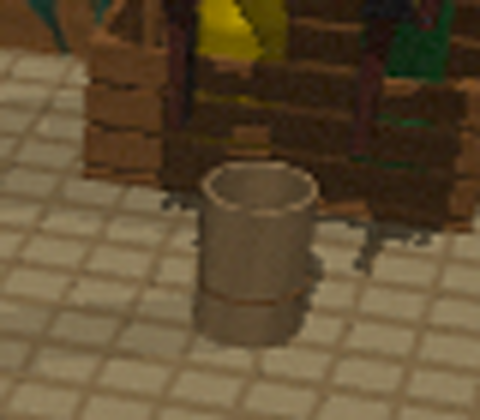

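The fingers straddle the cup mouth (crop tips (178,125) and (365,150), mouth (260,188)). I go down and grip it.

```bash
python3 -m creep '[{"translation":[-4.5,1,10],"angular":[0,0,-0.005],"jaw":1},{"translation":[-4.5,1,25],"angular":[0,0,-0.005],"jaw":1},{"translation":[-4.5,1,45],"angular":[0,0,-0.005],"jaw":1},{"translation":[-4.5,1,65],"angular":[0,0,-0.005],"jaw":1},{"translation":[-4.5,1,75],"angular":[0,0,-0.005],"jaw":1},{"translation":[-4.5,1,75],"angular":[0,0,-0.005],"jaw":1},{"translation":[-4.5,1,75],"angular":[0,0,-0.005],"jaw":0.5},{"translation":[-4.5,1,75],"angular":[0,0,-0.005],"jaw":0.5}]'
python3 -m creep '[{"translation":[0,0,0],"angular":[0,0,0],"jaw":0.5},{"translation":[0,0,0],"angular":[0,0,0],"jaw":0.5},{"translation":[0,0,0],"angular":[0,0,0],"jaw":0.5},{"translation":[0,0,0],"angular":[0,0,0],"jaw":0.5},{"translation":[0,0,0],"angular":[0,0,0],"jaw":0.5},{"translation":[0,0,-10],"angular":[0,0,0],"jaw":0.5},{"translation":[0,0,-30],"angular":[0,0,0],"jaw":0.5},{"translation":[0,0,-40],"angular":[0,0,0],"jaw":0.5}]'
python3 -c "
from h import *
ctrl.get_image('top')";python3 go.py 605 -214.5 85 np.pi/2
```

```text
t: 28.2
ee_pos: [501.8, -435.2, 45.0]
orientation: [2.222, 2.219, 0.0]
ft_force: [-0.4, -0.1, 0.2]
width: 71.4
grasp_force: 0.0
t: 29.2
ee_pos: [501.8, -435.2, 86.1]
orientation: [2.221, 2.219, 0.0]
ft_force: [0.8, -0.4, -1.3]
width: 61.2
grasp_force: 30.0
tr [221.3 102.5   1.9] ang [[0.0024, 0.0022, -0.001], [0.0035, -0.0038, 3.1406]] q6 -0.73 q1 -0.73 t 29.2 w 61.6 pos [ 502.3 -435.6   87.1] yaw 1.570
```

```bash
python3 -m creep '[{"translation":[25,12,0],"angular":[0,0,0],"jaw":0.5},{"translation":[70,32,0],"angular":[0,0,0],"jaw":0.5},{"translation":[115,53,0],"angular":[0,0,0],"jaw":0.5},{"translation":[160,74,0],"angular":[0,0,0],"jaw":0.5},{"translation":[195,90,0],"angular":[0,0,0],"jaw":0.5},{"translation":[215,99,0],"angular":[0,0,0],"jaw":0.5},{"translation":[220.5,101.8,0],"angular":[0,0,0],"jaw":0.5},{"translation":[220.5,101.8,0],"angular":[0,0,0],"jaw":0.5}]'
python3 -c "
from h import *
ctrl.get_image('top');ctrl.get_image('top')";python3 go.py 604.2 -215 50 np.pi/2
```

```text
t: 30.25
ee_pos: [603.2, -214.9, 84.2]
orientation: [2.223, 2.22, -0.0]
ft_force: [0.4, 0.0, -2.0]
width: 61.2
grasp_force: 30.0
tr [ 0.5  1.3 34.1] ang [[-0.0002, 0.0002, -0.0022], [0.0003, 0.0003, 3.1394]] q6 -0.36 q1 -0.36 t 30.4 w 60.7 pos [ 602.9 -215.5   84.1] yaw 1.569
```

```bash
python3 -m creep '[{"translation":[0.5,1.2,10],"angular":[0,0,-0.002],"jaw":0.5},{"translation":[0.5,1.2,20],"angular":[0,0,-0.002],"jaw":0.5},{"translation":[0.5,1.2,28],"angular":[0,0,-0.002],"jaw":0.5},{"translation":[0.5,1.2,32],"angular":[0,0,-0.002],"jaw":0.5},{"translation":[0.5,1.2,33.5],"angular":[0,0,-0.002],"jaw":0.5},{"translation":[0.5,1.2,33.5],"angular":[0,0,-0.002],"jaw":0.5},{"translation":[0.5,1.2,33.5],"angular":[0,0,-0.002],"jaw":0.5},{"translation":[0.5,1.2,33.5],"angular":[0,0,-0.002],"jaw":0.5}]'
python3 -m creep '[{"translation":[0,0,0.5],"angular":[0,0,0],"jaw":0.5},{"translation":[0,0,0.5],"angular":[0,0,0],"jaw":0.5},{"translation":[0,0,0.5],"angular":[0,0,0],"jaw":0.9},{"translation":[0,0,0.5],"angular":[0,0,0],"jaw":0.9},{"translation":[0,0,0.5],"angular":[0,0,0],"jaw":0.9},{"translation":[0,0,-20],"angular":[0,0,0],"jaw":0.9},{"translation":[0,0,-60],"angular":[0,0,0],"jaw":0.9},{"translation":[0,0,-100],"angular":[0,0,0],"jaw":0.9}]';python3 go.py 398 -239 90 np.pi/2
```

```text
t: 31.35
ee_pos: [604.8, -213.9, 51.0]
orientation: [2.22, 2.222, 0.0]
ft_force: [0.8, -0.3, -1.2]
width: 61.2
grasp_force: 30.0
t: 32.35
ee_pos: [604.7, -213.9, 153.0]
orientation: [2.22, 2.222, 0.0]
ft_force: [0.9, 0.0, -0.0]
width: 79.0
grasp_force: 0.0
tr [ -24.9 -206.8   62.9] ang [[0.0006, 0.0002, 0.001], [-0.0003, 0.0009, -3.1406]] q6 -0.36 q1 -0.36 t 32.4 w 79.0 pos [ 604.7 -213.9  153. ] yaw 1.572
```

```bash
python3 -m creep '[{"translation":[-5,-50,0],"angular":[0,0,0],"jaw":0.6},{"translation":[-11,-100,0],"angular":[0,0,0],"jaw":0.6},{"translation":[-18,-150,20],"angular":[0,0,0],"jaw":0.6},{"translation":[-24,-195,40],"angular":[0,0,0],"jaw":0.6},{"translation":[-25,-207,63],"angular":[0,0,0],"jaw":0.6},{"translation":[-25,-207,80],"angular":[0,0,0],"jaw":0.6},{"translation":[-25,-207,80],"angular":[0,0,0],"jaw":0.6},{"translation":[-25,-207,80],"angular":[0,0,0],"jaw":0.6}]'>/dev/null
python3 - <<'E'
from cupfit import *
im=ctrl.get_image("top")
r=ring(im,605,-214,54,90,8);c=ring(im,605.5,-215,94,5,4);print(r,c)
b=(355,150,425,210);t=cv2.resize(im[b[1]:b[3],b[0]:b[2]],None,fx=5.6,fy=5.6,interpolation=cv2.INTER_CUBIC)
snap("side","k.png",(370,160,435,210),6);e=cv2.imread("pics/k.png")[:,:,::-1]
for q,D,z in((r,54,90),(c,94,5)):cv2.polylines(t,[(hull("top",cyl(D,.1,z),(q[1],q[2],0),np.array(b[:2]))*.7).astype(np.int32)],True,(255,0,255),1)
z=np.zeros((340,790,3),np.uint8);z[:t.shape[0],:t.shape[1]]=t;z[:e.shape[0],400:400+e.shape[1]]=e[:340]
cv2.imwrite("pics/k2.png",z[:,:,::-1])
E
python3 go.py 398 -239 14 np.pi/2
```

```text
(np.float32(24.29593), np.float64(604.0), np.float64(-213.5)) (np.float32(27.20547), np.float64(605.0), np.float64(-214.0))
tr [ 0.5 -0.5 57.7] ang [[0.0016, 0.001, 0.0013], [-0.0015, 0.0024, -3.1403]] q6 -0.57 q1 -0.57 t 33.5 w 53.0 pos [ 398.4 -239.4   71.7] yaw 1.572
```

View pics/k2.png

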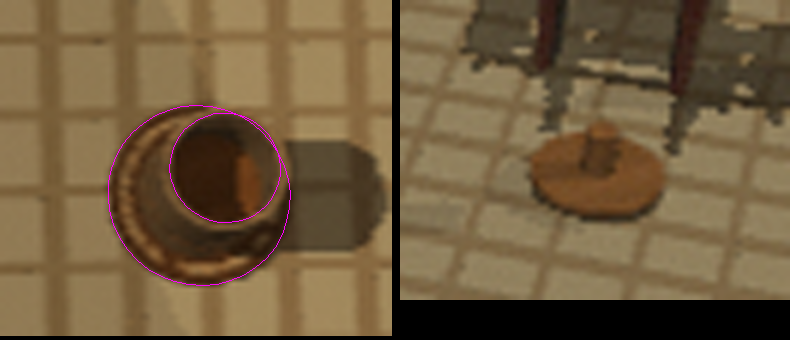

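The cup stands upright and is centred on the coaster within about 1 mm. The fingers are either side of the lid's knob (crop (603,130)). I grip the knob.

```bash
python3 -m creep '[{"translation":[0,-0.3,20],"angular":[0,0,0.001],"jaw":0.6},{"translation":[0,-0.3,40],"angular":[0,0,0.001],"jaw":0.6},{"translation":[0,-0.3,51],"angular":[0,0,0.001],"jaw":0.6},{"translation":[0,-0.3,56],"angular":[0,0,0.001],"jaw":0.6},{"translation":[0,-0.3,56],"angular":[0,0,0.001],"jaw":0.6},{"translation":[0,-0.3,56],"angular":[0,0,0.001],"jaw":0.1},{"translation":[0,-0.3,56],"angular":[0,0,0.001],"jaw":0.1},{"translation":[0,-0.3,56],"angular":[0,0,0.001],"jaw":0.1}]'
python3 -m creep '[{"translation":[0,0,0],"angular":[0,0,0],"jaw":0.1},{"translation":[0,0,0],"angular":[0,0,0],"jaw":0.1},{"translation":[0,0,0],"angular":[0,0,0],"jaw":0.1},{"translation":[0,0,0],"angular":[0,0,0],"jaw":0.1},{"translation":[0,0,0],"angular":[0,0,0],"jaw":0.1},{"translation":[0,0,-20],"angular":[0,0,0],"jaw":0.1},{"translation":[0,0,-70],"angular":[0,0,0],"jaw":0.1},{"translation":[0,0,-110],"angular":[0,0,0],"jaw":0.1}]'
python3 -c "
from h import *
ctrl.get_image('top');ctrl.get_image('side')";python3 go.py 604.2 -213.5 125 np.pi/2
```

```text
t: 34.45
ee_pos: [397.5, -239.2, 15.0]
orientation: [2.221, 2.221, 0.0]
ft_force: [-0.2, -0.2, 0.1]
width: 26.2
grasp_force: 0.0
t: 35.45
ee_pos: [396.9, -238.8, 125.7]
orientation: [-2.221, -2.221, 0.0]
ft_force: [0.3, -0.5, -1.0]
width: 15.0
grasp_force: 30.0
tr [ 26.8 205.    3.9] ang [[0.0053, 0.0034, 0.0], [-0.0054, 0.0083, -3.1415]] q6 -0.57 q1 -0.57 t 35.5 w 15.2 pos [ 399.2 -240.3  127.9] yaw 1.571
```

```bash
python3 -m creep '[{"translation":[3,25,0],"angular":[0,0,0],"jaw":0.1},{"translation":[9,70,0],"angular":[0,0,0],"jaw":0.1},{"translation":[15,115,0],"angular":[0,0,0],"jaw":0.1},{"translation":[21,160,0],"angular":[0,0,0],"jaw":0.1},{"translation":[25,190,0],"angular":[0,0,0],"jaw":0.1},{"translation":[26.5,203,0],"angular":[0,0,0],"jaw":0.1},{"translation":[26.5,205.5,0],"angular":[0,0,0],"jaw":0.1},{"translation":[26.5,205.5,0],"angular":[0,0,0],"jaw":0.1}]'
python3 -c "
from h import *
ctrl.get_image('top');snap('side','l.png',(330,150,410,230),6)";python3 go.py 604 -213.3 99 np.pi/2
```

```text
t: 36.55
ee_pos: [601.5, -212.7, 124.0]
orientation: [-2.221, -2.22, 0.001]
ft_force: [0.2, 0.1, -0.6]
width: 15.3
grasp_force: 30.0
tr [-0.5  2.4 25.5] ang [[-0.0009, -0.0002, -0.0007], [-0.0004, 0.0014, 3.1409]] q6 -0.36 q1 -0.36 t 36.6 w 15.5 pos [ 601.7 -212.8  124.5] yaw 1.570
```

View pics/l.png

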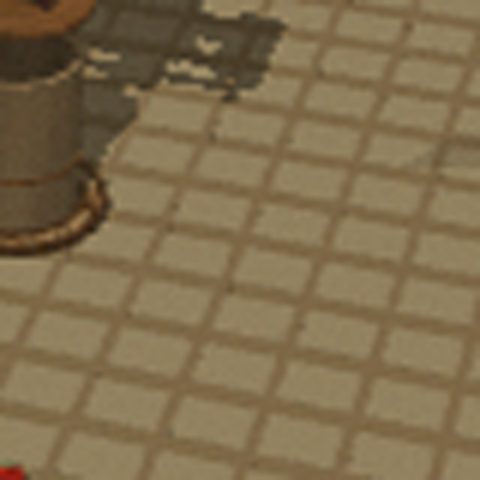

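The crop is off-centre but shows the lid just over the cup rim (crop (40,20)) and level. I lower it into the mouth.

```bash
python3 -m creep '[{"translation":[-0.5,2,5],"angular":[0,0,0],"jaw":0.1},{"translation":[-0.5,2,10],"angular":[0,0,0],"jaw":0.1},{"translation":[-0.5,2,14],"angular":[0,0,0],"jaw":0.1},{"translation":[-0.5,2,17],"angular":[0,0,0],"jaw":0.1},{"translation":[-0.5,2,19],"angular":[0,0,0],"jaw":0.1},{"translation":[-0.5,2,20],"angular":[0,0,0],"jaw":0.1},{"translation":[-0.5,2,20],"angular":[0,0,0],"jaw":0.1},{"translation":[-0.5,2,20],"angular":[0,0,0],"jaw":0.1}]';python3 go.py 604 -213.3 99 np.pi/2
```

```text
t: 37.65
ee_pos: [604.9, -213.1, 104.8]
orientation: [2.221, 2.221, 0.0]
ft_force: [0.2, 0.1, -0.7]
width: 15.5
grasp_force: 30.0
tr [-0.2 -0.9  5.8] ang [[0.0002, 0.0001, 0.0], [-0.0002, 0.0004, -3.1415]] q6 -0.36 q1 -0.36 t 37.6 w 15.5 pos [ 604.9 -213.1  104.8] yaw 1.571
```

```bash
python3 -m creep '[{"translation":[0,-0.6,0],"angular":[0,0,0],"jaw":0.1},{"translation":[0,-0.6,1],"angular":[0,0,0],"jaw":0.1},{"translation":[0,-0.6,2],"angular":[0,0,0],"jaw":0.1},{"translation":[0,-0.6,3],"angular":[0,0,0],"jaw":0.1},{"translation":[0,-0.6,4],"angular":[0,0,0],"jaw":0.1},{"translation":[0,-0.6,5],"angular":[0,0,0],"jaw":0.1},{"translation":[0,-0.6,5.5],"angular":[0,0,0],"jaw":0.1},{"translation":[0,-0.6,5.5],"angular":[0,0,0],"jaw":0.1}]';python3 go.py 604 -213.3 99 np.pi/2
```

```text
t: 38.65
ee_pos: [604.2, -213.1, 99.1]
orientation: [-2.221, -2.221, 0.0]
ft_force: [-1.2, -0.1, -1.3]
width: 15.1
grasp_force: 30.0
tr [-0.2 -0.2  0.1] ang [[-0.0001, -0.0, -0.0], [-0.0, 0.0001, 3.1416]] q6 -0.36 q1 -0.36 t 38.6 w 15.1 pos [ 604.2 -213.1   99.1] yaw 1.571
```

```bash
python3 -m creep '[{"translation":[0,0,0.5],"angular":[0,0,0],"jaw":0.1},{"translation":[0,0,0.5],"angular":[0,0,0],"jaw":0.1},{"translation":[0,0,0.5],"angular":[0,0,0],"jaw":0.4},{"translation":[0,0,0.5],"angular":[0,0,0],"jaw":0.4},{"translation":[0,0,0.5],"angular":[0,0,0],"jaw":0.4},{"translation":[0,0,-15],"angular":[0,0,0],"jaw":0.4},{"translation":[0,0,-50],"angular":[0,0,0],"jaw":0.4},{"translation":[0,0,-100],"angular":[0,0,0],"jaw":0.4}]'
python3 -m creep '[{"translation":[-40,-20,0],"angular":[0,0,0],"jaw":0.4},{"translation":[-90,-40,0],"angular":[0,0,0],"jaw":0.4},{"translation":[-140,-60,0],"angular":[0,0,0],"jaw":0.4},{"translation":[-180,-80,0],"angular":[0,0,0],"jaw":0.4},{"translation":[-200,-90,0],"angular":[0,0,0],"jaw":0.4},{"translation":[-200,-90,0],"angular":[0,0,0],"jaw":0.4},{"translation":[-200,-90,0],"angular":[0,0,0],"jaw":0.4},{"translation":[-200,-90,0],"angular":[0,0,0],"jaw":0.4}]'
python3 - <<'E'
from h import *
def cr(c,b,w,h):return cv2.resize(ctrl.get_image(c)[b[1]:b[3],b[0]:b[2]],(w,h),interpolation=cv2.INTER_CUBIC)
z=np.zeros((600,800,3),np.uint8)
z[:300,:400]=cr("side",(285,145,385,220)if 0 else (300,150,400,225),400,300)
z[:300,400:]=cr("top",(350,140,430,200),400,300)
z[300:,:400]=cr("side",(230,320,330,395),400,300)
z[300:,400:]=cr("top",(130,170,310,305),400,300)
cv2.imwrite("pics/fin.png",z[:,:,::-1])
print(ctrl.look_for("top","tumbler")[:1],ctrl.look_for("top","jar")[:1])
E
```

```text
t: 39.65
ee_pos: [603.5, -212.8, 200.1]
orientation: [-2.22, -2.22, 0.001]
ft_force: [0.2, -0.3, -0.7]
width: 34.8
grasp_force: 0.0
t: 40.65
ee_pos: [515.0, -411.6, 199.3]
orientation: [-2.219, -2.223, -0.0]
ft_force: [0.1, 0.6, 0.2]
width: 34.9
grasp_force: 0.0
[{'rect': [223.1, 172.8, 247.6, 205.0], 'score': 0.61}] [{'rect': [283.1, 224.3, 298.5, 246.2], 'score': 0.71}]
```

View pics/fin.png

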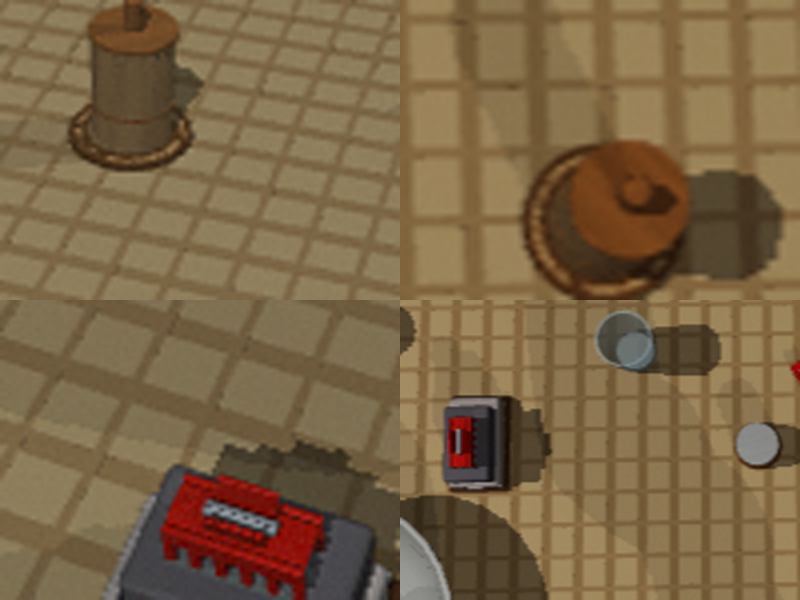

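The final picture shows the lid seated level on the cup, and the cup in the middle of the coaster. The pile is intact, and the tumbler and jar are unmoved. I hand the job in.

```bash
python3 -c "
from workcell import ctrl
print(ctrl.close_job())"
```

```text
the job is handed in; nothing more can be done
None
```

I finished the job and handed it in at about 41 s on the robot's clock: the pile is on the mat, each item within about 3 mm of centre (the soap box is furthest off), the lidded cup stands mid-coaster, and the tumbler and jar are untouched.

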